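# Load graded texture rings on a potter's hand roller

### The arm

A 7-joint arm with a two-finger parallel gripper is mounted at the origin on the work surface. World frame = base frame: x ahead of the robot, y to its left, z up, the work surface at z = 0. Lengths are in m, angles in rad, forces in N, time in s.
With the tool pointing down it reaches from about 0.4 to 0.85 m from the base axis. Payload 4.5 kg.
Tool frame: the origin (TCP) lies between the finger pads; the fingertips stand 25 mm ahead of it and the grasp point (between the pads) lies 6 mm ahead of it; z points along the fingers, y is the line along which they close (so a half turn about z gives the same grasp; the last joint's range is limited). The gripper opens to 88 mm and grips with 3 to 60 N. Pads are 18 mm wide; open, the fingers measure 123 mm over their backs; the gripper's body (75 mm by 187 mm) begins 45 mm behind the grasp point.
Start: joints at [-1.237, 0.689, -0.195, 1.565, 0.157, 0.902, -0.215], TCP at [0.185, 0.597, 0.264] pointing down, gripper open.
Joint ranges: [-3.01, 3.01], [-0.46, 2.08], [-1.47, 1.51], [0.13, 2.56], [-1, 4.14], [0.04, 2.09], [-2.66, 2.66]. Speed limits (rad/s): [2.57, 2.57, 3.14, 3.14, 3.14, 3.14, 3.14].

### API

Orientations are given as a rotation vector (axis times angle).
In Python, from rig import bot gives the robot as it stands.
- The arm moves only by the shell command python3 -m pendant 'ROWS' [FORCE]. ROWS is JSON, a list of rows, each an object of numbers: "dx", "dy", "dz": the shift along the world's x, y, z in mm; "turn": the turn about the world's z in rad; "grip": the opening, from -1 (shut) to 1 (fully open). A call has 1 to 20 rows; each row shifts and turns the commanded pose from where the row before left it; what a row does not reach is not made up. A row lasts 1/12 s, in which the tool goes at most 41.7 mm and 7.16 degrees, less where a joint would pass 70% of its speed; a pose out of reach is approached as far as the arm can. A call is refused whole if a number of a shift passes 41.7 or a number of a turn 0.125, either way. A call with a gripper value outside its range is refused whole. The fingers move at their own pace and stop on an object; FORCE is the grip in N (left out, the last holds). Time passes only in rows, so rows that do not move let the fingers close. It gives the time, the measured TCP pose, the force, the opening and the grip force at its end, in the units of the state.
- bot.observe(): the state, without advancing time (a new reading comes with each control period).
- bot.snapshot(name): name is "scene" or "top" or "wrist"; returns the picture (384x512x3 uint8, red, green, blue); there is no depth.
- bot.camera_params(name): a dict with "fx", "fy", "cx", "cy" (pixels), "R" (3x3) and "t" (3): a world point X has camera coordinates R X + t. Camera axes: x right, y down, z forward; pixel columns grow to the right and rows downward; lengths in m; the calibration is good to about 2 mm. A picture is of the moment at which its call begins: read the wrist's pose just before it. camera_params takes no time and is no camera call; for the wrist camera it gives the pose at the moment of the call.
- bot.finish_job(): hands the job in; it is judged then, once.
Trained networks look in the newest picture that a camera, given by its name, has taken for a name from the list of things; names that differ only in an ending like _2 or _b are one class to them, and where a whole thing is asked for, a point or a joint stands for the part that bears it (a point fixed in the world has none). Each returns a list of dicts, best first, with "conf" (0 to 1); they miss things now and then, are a little off and sometimes report something else, mostly with a low value. They report only what shows in the picture. A call takes as long as a camera call. They do not tell look-alikes from the thing itself.
- bot.recognise(camera, target): "uv" ([column, row] in pixels, amid what is visible of it).
- bot.regions_of(camera, target): "mask" (384x512 bool, what is visible of it) and "uv" ([column, row] in pixels, amid what is visible of it).
The state is a dict: "time_s": time; "joint_positions": joint angles; "dq": joint speeds; "tau": joint torques, N m; "tool_pos": TCP position; "orientation": TCP orientation; "force": force on the tool from outside, world axes, zero at the start; "moment": the same for the moment, N m; "opening": finger opening in m; "grasp_force": force on a finger pad.
Only numpy, scipy, OpenCV 4.12 (cv2) and the standard library are available. Lean on these libraries where they do the work, as an engineer would, in place of code of your own. Each camera call takes 0.05 s, during which the arm holds its last target. There are 200 camera calls.

### The job

Make up the border roller: thread the three terracotta texture rings from the ware board onto the roller's slanted axle in order of thickness, the thickest first against the shoulder, then the middle one, the thinnest outermost, ready for the end nut. Slide each ring gently down the axle until it sits flush, with no gaps in the stack - do not let it drop - and leave the other tools and pots where they are.

Things in the scene. Friction and masses are not known exactly. Their poses are not given: they have to be found in the camera images.
- ring_wide: the thickest of three terracotta texture rings: flat-faced, 32 mm thick, 62 mm outside diameter, 21 mm bore right through, slanting flutes between two edge grooves on its rim. Lies flat on the ware board. The rings differ in thickness (32, 22, 13 mm), not in diameter. Origin at the centre of the underside, z along the bore; may end up either way round. About 165 g, give or take a quarter
- ring_wide_mid (a point): the middle of the wide ring: on the bore's axis, half way through its thickness
- ring_medium: the middle one of three terracotta texture rings: flat-faced, 22 mm thick, 62 mm outside diameter, 21 mm bore right through, three grooves round its rim. Lies flat on the ware board. The rings differ in thickness (32, 22, 13 mm), not in diameter. Origin at the centre of the underside, z along the bore; may end up either way round. About 113 g, give or take a quarter
- ring_medium_mid (a point): the middle of the medium ring: on the bore's axis, half way through its thickness
- ring_narrow: the thinnest of three terracotta texture rings: flat-faced, 13 mm thick, 62 mm outside diameter, 21 mm bore right through, one groove round its rim. Lies flat on the ware board. The rings differ in thickness (32, 22, 13 mm), not in diameter. Origin at the centre of the underside, z along the bore; may end up either way round. About 67 g, give or take a quarter
- ring_narrow_mid (a point): the middle of the narrow ring: on the bore's axis, half way through its thickness
- roller: hand roller standing firmly, axle up, in its tool block; it does not move. The bare steel axle leans 30 degrees from vertical towards the robot's side. Origin on the axle's centre line at the flat shoulder (34 mm across) where the first ring sits; z runs up along the axle out of its free end; y is level. Axle 16 mm in diameter; handle below the shoulder at most 36 mm across
- roller_tip (a point): free end of the axle, 76 mm from the shoulder; the last 8 mm taper from 16 to 7 mm diameter. With all rings home their middles lie 16 mm (wide), 43 mm (medium) and 60.5 mm (narrow) from the shoulder; the stack is 67 mm high
- block: wooden tool block, fixed to the table: base 200 by 120 mm, 22 mm high, its centre 20 mm along +x of the origin (which lies at table height); a slanted 58 mm square socket block on it ends 48 mm below the shoulder. The roller's shoulder is at (-30, 0, 130) mm in its frame and the axle leans towards its -x
- board: light wooden ware board, fixed to the table, 300 mm (its x) by 380 mm (its y), 18 mm thick; origin under its centre, so its top is 18 mm above the origin. The rings and four other things stand on it. Beside every ring there is free room for fingers along the board's y axis (at least 30 mm each side of the ring); along its x axis other things may lie close. The board may be left or right of the tool block
- bowl: small bisque bowl, 84 mm across, 42 mm high, standing on the ware board; origin under its centre. Not part of the job
- loop_tool: loop trimming tool lying on the ware board, about 150 mm long (its x axis), up to 30 mm wide, 11 mm high; origin on the underside near its middle (78 mm to the handle end at -x, 71 mm to the loop end at +x). Not part of the job
- wood_tool: flat wooden modelling stick lying on the ware board, 155 mm long (its y axis), 18 mm wide, 9 mm high; origin on the underside at its middle. Not part of the job
- end_nut: knurled brass end nut of the roller, 34 mm across, 24 mm high, standing on the ware board; not used yet; origin under its centre. Not part of the job
- jar: closed white jar with a black lid, 60 mm across, 85 mm high, standing on the table behind the tool block; origin under its centre. Not part of the job
- rib: flat dark wooden throwing rib lying on the table in front of the tool block, 115 mm long (its y axis), 45 mm wide, 6 mm thick; origin on the underside at its middle. Not part of the job
Things that resemble listed ones, but are neither listed nor needed, are in the scene too. What is shaped like the ring_narrow but white is not meant.

How it is judged:
At the end, for the whole second after the job is handed in: All three rings are on the roller's axle, released and at rest, flush and square: the middles of the wide, medium and narrow ring lie 16, 43 and 60.5 mm from the shoulder (each within 3 mm), within 6 mm of the axle's centre line, and each ring's axis is within 0.12 rad of the axle's (z of ring_wide_mid in the frame of roller between 0.013 and 0.019 m and x of ring_wide_mid in the frame of roller between -0.006 and 0.006 m and y of ring_wide_mid in the frame of roller between -0.006 and 0.006 m and angle between the z axis of each of ring_wide, ring_medium, ring_narrow and the z axis of roller, either way round below 0.12 rad and linear speed of each of ring_wide, ring_medium, ring_narrow below 0.02 m/s and z of ring_medium_mid in the frame of roller between 0.04 and 0.046 m and x of ring_medium_mid in the frame of roller between -0.006 and 0.006 m and y of ring_medium_mid in the frame of roller between -0.006 and 0.006 m and z of ring_narrow_mid in the frame of roller between 0.0575 and 0.0635 m and x of ring_narrow_mid in the frame of roller between -0.006 and 0.006 m and y of ring_narrow_mid in the frame of roller between -0.006 and 0.006 m); the robot touches nothing.
It fails at once if the wide ring is let drop down the axle instead of being slid down (faster than 0.5 m/s on the axle; about 20 mm of free fall) (z of ring_wide_mid in the frame of roller between -0.01 and 0.075 m and x of ring_wide_mid in the frame of roller between -0.01 and 0.01 m and y of ring_wide_mid in the frame of roller between -0.01 and 0.01 m and linear speed of ring_wide above 0.5 m/s).
It fails at once if the medium ring is let drop down the axle instead of being slid down (faster than 0.5 m/s on the axle; about 20 mm of free fall) (z of ring_medium_mid in the frame of roller between -0.01 and 0.075 m and x of ring_medium_mid in the frame of roller between -0.01 and 0.01 m and y of ring_medium_mid in the frame of roller between -0.01 and 0.01 m and linear speed of ring_medium above 0.5 m/s).
It fails at once if the narrow ring is let drop down the axle instead of being slid down (faster than 0.5 m/s on the axle; about 20 mm of free fall) (z of ring_narrow_mid in the frame of roller between -0.01 and 0.075 m and x of ring_narrow_mid in the frame of roller between -0.01 and 0.01 m and y of ring_narrow_mid in the frame of roller between -0.01 and 0.01 m and linear speed of ring_narrow above 0.5 m/s).
It fails at once if something that is not part of the job is shifted by more than 30 mm (distance of any of bowl, loop_tool, wood_tool, end_nut, jar, rib from where it was at the start of the episode above 0.03 m).
It also fails if it takes over 67 s, if anything falls off the work surface, if the arm or the gripper's body presses on something with over 40 N, if the wrist force passes 120 N, or if a joint passes its speed limit or range.

## Working session

There is one attempt and no reset: what is moved stays moved. The work goes in short steps, Python scripts to look and compute and a shell command to move; the robot and the scene stay as the last step left them, time stands still between calls to the robot, and variables do not carry over. Pictures are saved under pics/ and viewed, at most 12 in all, crops included, and the job is handed in when it is done.

```bash
mkdir -p pics; ls
python3 - <<'E'
from rig import bot
import cv2
for n in ("top","scene"):
    im=bot.snapshot(n); cv2.imwrite(f"pics/{n}0.png",cv2.resize(im[:,:,::-1],(800,600),interpolation=cv2.INTER_CUBIC))
    p=bot.camera_params(n); print(n,{k:(v.round(3).tolist() if hasattr(v,'round') and hasattr(v,'tolist') else v) for k,v in p.items()})
    for t in ("ring_wide","ring_medium","ring_narrow","roller","roller_tip","block","board","end_nut","bowl"):
        print(t,[(round(d["conf"],2),[round(float(x)) for x in d["uv"]]) for d in bot.recognise(n,t)][:5])
s=bot.observe(); print(s["time_s"],s["tool_pos"],s["orientation"],s["opening"])
E
```

```text
pics
top {'fx': 373.6092313250421, 'fy': 373.6092313250421, 'cx': 251.6730038016501, 'cy': 194.37431193365666, 'R': [[0.005, -0.999, -0.034], [-0.986, 0.001, -0.17], [0.17, 0.035, -0.985]], 't': [0.018, 0.635, 0.909]}
ring_wide [(0.94, [302, 255])]
ring_medium [(0.8, [378, 259]), (0.73, [331, 232])]
ring_narrow [(0.65, [305, 133]), (0.64, [342, 196]), (0.58, [338, 147])]
roller [(0.61, [167, 227]), (0.17, [331, 238])]
roller_tip [(0.84, [168, 225]), (0.63, [394, 188])]
block [(0.8, [182, 215])]
board [(0.73, [330, 237]), (0.26, [330, 231])]
end_nut []
bowl [(0.88, [389, 187])]
scene {'fx': 464.4596048225645, 'fy': 464.4596048225645, 'cx': 261.0348110130152, 'cy': 181.29137731769296, 'R': [[-0.392, 0.92, -0.004], [0.74, 0.313, -0.596], [-0.547, -0.236, -0.803]], 't': [0.244, -0.365, 1.608]}
ring_wide [(0.58, [243, 160])]
ring_medium [(0.64, [183, 140])]
ring_narrow [(0.82, [192, 185]), (0.82, [162, 233]), (0.63, [187, 252])]
roller [(0.79, [353, 196]), (0.44, [210, 171])]
roller_tip [(0.92, [356, 195]), (0.53, [211, 177])]
block [(0.56, [340, 226]), (0.48, [370, 189])]
board [(0.81, [210, 179])]
end_nut []
bowl [(0.66, [143, 176])]
1.0 [0.1845793  0.59713828 0.26375869] [4.69140191e-01 3.10633237e+00 1.48489066e-04] 0.08799785972767604
```

View pics/top0.png

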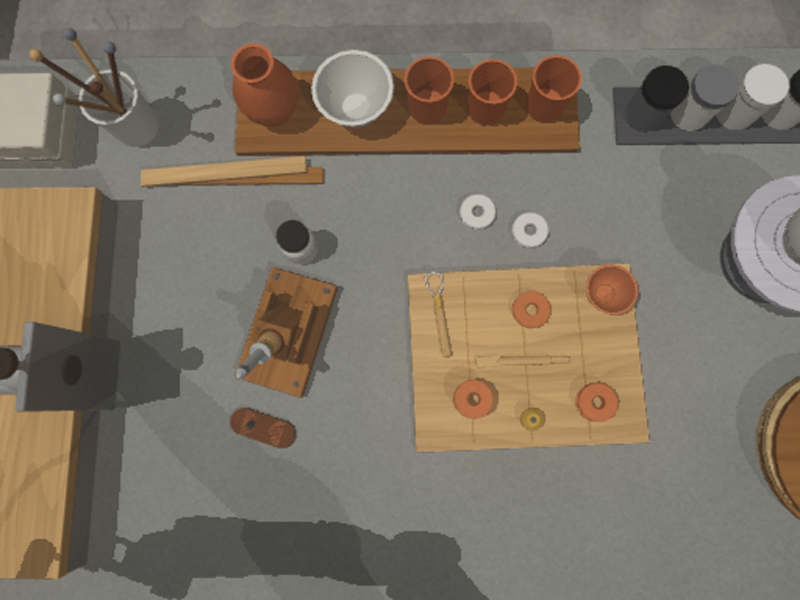

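View pics/scene0.png

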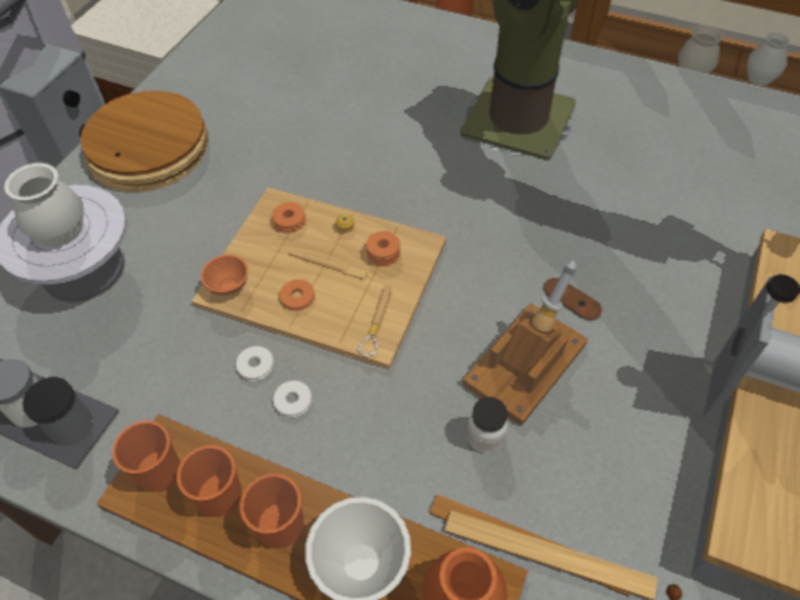

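```bash
cat > h.py <<'E'
import numpy as np, cv2
from rig import bot
from scipy.optimize import least_squares
from scipy.spatial.transform import Rotation as Ro
def proj(p,X):
    c=np.atleast_2d(X)@np.array(p["R"]).T+np.array(p["t"]); return np.c_[p["fx"]*c[:,0]/c[:,2]+p["cx"],p["fy"]*c[:,1]/c[:,2]+p["cy"]]
def ray(p,uv,z):
    R=np.array(p["R"]);t=np.array(p["t"]);o=-R.T@t;d=R.T@np.array([(uv[0]-p["cx"])/p["fx"],(uv[1]-p["cy"])/p["fy"],1]);return o+d*(z-o[2])/d[2]
def hullc(pts):
    m=cv2.moments(cv2.convexHull(np.asarray(pts,np.float32).reshape(-1,1,2)));return np.array([m["m10"],m["m01"]])/m["m00"]
A=np.linspace(0,2*np.pi,60,endpoint=False)
def cyl(x,y,z0,h,r=.031): return np.vstack([np.c_[x+r*np.cos(A),y+r*np.sin(A),A*0+z] for z in (z0,z0+h)])
def maskpts(m):
    n,l,s,_=cv2.connectedComponentsWithStats(m.astype(np.uint8)); k=1+np.argmax(s[1:,4]); return np.argwhere(l==k)[:,::-1],s[k,4]
def tool():
    s=bot.observe();R=Ro.from_rotvec(s["orientation"]).as_matrix();return s,R
E
python3 - <<'E'
from h import *
C={n:bot.camera_params(n) for n in("top","scene")}
H=dict(ring_wide=.032,ring_medium=.022,ring_narrow=.013)
gs={"ring_wide":{"top":(302,255),"scene":(243,160)},"ring_medium":{"top":(381,258),"scene":(183,140)},"ring_narrow":{"top":(340,197),"scene":(192,187)}}
for n in C: bot.snapshot(n)
for t,h in H.items():
    M={}
    for n in C:
        ds=bot.regions_of(n,t)
        d=[d for d in ds if np.hypot(*(np.array(d["uv"])-gs[t][n]))<12]
        if d: M[n]=maskpts(d[0]["mask"]); 
    sol={}
    for ns in (["top"],["scene"],["top","scene"]):
        if all(n in M for n in ns):
            f=lambda q:np.concatenate([proj(C[n],cyl(q[0],q[1],.018,h)).pipe if 0 else hullc(proj(C[n],cyl(q[0],q[1],.018,h)))-hullc(M[n][0]) for n in ns])
            r=least_squares(f,ray(C[ns[0]],gs[t][ns[0]],.03)[:2]);sol[tuple(ns)]=(r.x.round(4).tolist(),np.abs(r.fun).max().round(2))
    for n in M: # pred hull area vs actual
        hh=[round(cv2.contourArea(cv2.convexHull(proj(C[n],cyl(*r.x,.018,k)).astype(np.float32)))) for k in H.values()]
        print(t,n,"area mask hull",cv2.contourArea(cv2.convexHull(M[n][0].astype(np.int32))),"pred w/m/n",hh)
    print(t,sol)
for n in C:
    im=bot.snapshot(n)
    u,v=(180,215) if n=="top" else (345,215)
    c=im[v-50:v+50,u-65:u+65,::-1]; cv2.imwrite(f"pics/blk_{n}.png",cv2.resize(c,None,fx=6,fy=6,interpolation=cv2.INTER_CUBIC))
    u,v=(340,230) if n=="top" else (212,190)
    c=im[v-50:v+50,u-65:u+65,::-1]; cv2.imwrite(f"pics/rng_{n}.png",cv2.resize(c,None,fx=3,fy=3,interpolation=cv2.INTER_CUBIC))
cv2.imwrite("pics/blk.png",cv2.resize(np.vstack([cv2.imread("pics/blk_top.png")[:,:],]),(780,600)))
cv2.imwrite("pics/rng.png",np.hstack([cv2.imread(f"pics/rng_{n}.png") for n in C]))
s,R=tool();print(R.round(3))
E
```

```text
ring_wide top area mask hull 441.5 pred w/m/n [504, 488, 475]
ring_wide scene area mask hull 353.0 pred w/m/n [430, 381, 337]
ring_wide {('top',): ([0.4818, -0.1091], np.float64(0.0)), ('scene',): ([0.4819, -0.1084], np.float64(0.0)), ('top', 'scene'): ([0.4818, -0.1088], np.float64(0.12))}
ring_medium top area mask hull 471.5 pred w/m/n [581, 544, 512]
ring_medium scene area mask hull 312.5 pred w/m/n [403, 353, 309]
ring_medium {('top',): ([0.4778, -0.3113], np.float64(0.0)), ('scene',): ([0.4762, -0.3107], np.float64(0.0)), ('top', 'scene'): ([0.4773, -0.3111], np.float64(0.3))}
ring_narrow top area mask hull 416.5 pred w/m/n [517, 488, 462]
ring_narrow scene area mask hull 340.5 pred w/m/n [476, 424, 378]
ring_narrow {('top',): ([0.6301, -0.2108], np.float64(0.0)), ('scene',): ([0.6298, -0.2118], np.float64(0.0)), ('top', 'scene'): ([0.63, -0.2112], np.float64(0.16))}
[[-0.955  0.295  0.   ]
 [ 0.295  0.955  0.   ]
 [ 0.     0.    -1.   ]]
```

View pics/blk.png

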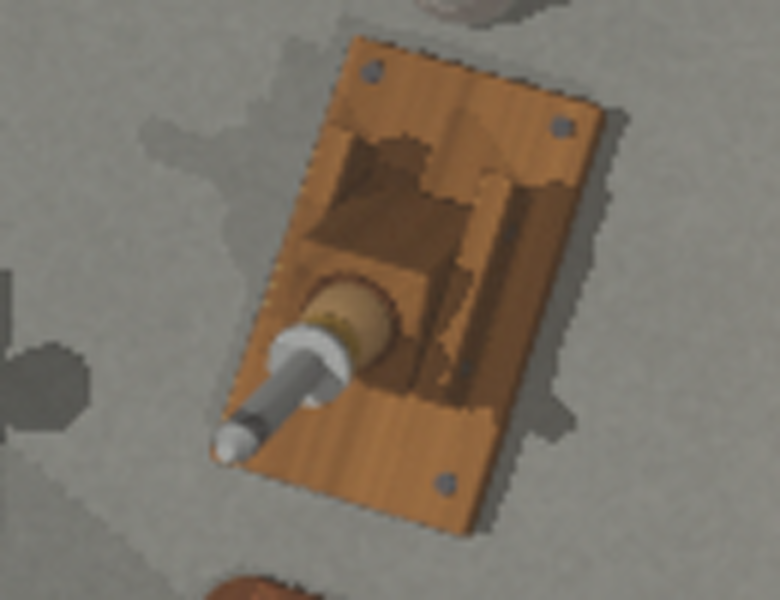

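View pics/rng.png

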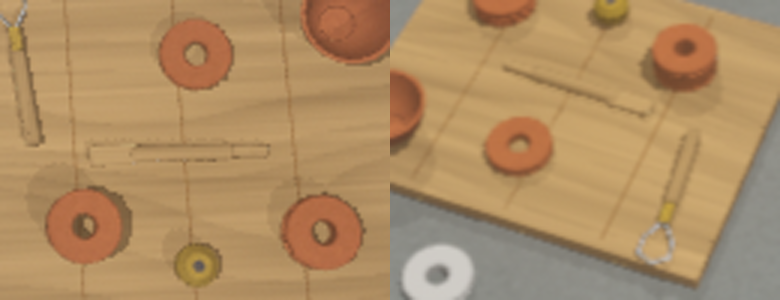

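View pics/blk_scene.png

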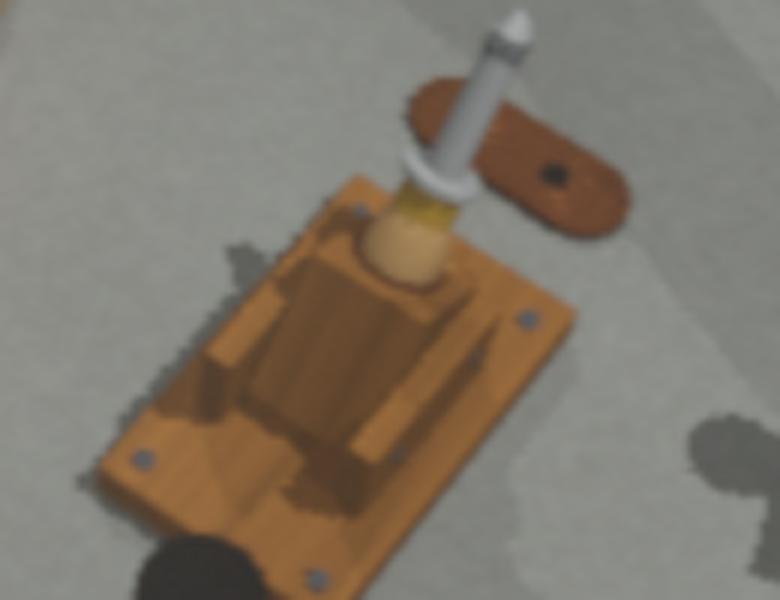

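Run:
```python
from h import *
C={n:bot.camera_params(n) for n in("top","scene")}
s3,c3=.5,3**.5/2
tip=[-.03-.076*s3,0,.13+.076*c3]
Q={"top":[([.12,.06,.022],(355,38)),([.12,-.06,.022],(602,103)),([-.08,-.06,.022],(468,533)),(tip,(225,455)),([-.03,0,.13],(315,363))],
"scene":[([-.08,-.06,.022],(360,178)),([-.08,.06,.022],(575,315)),([.12,-.06,.022],(100,465)),(tip,(519,14)),([-.03,0,.13],(443,172))]}
off={"top":(115,165),"scene":(280,165)}
def f(q,ns=("top","scene"),w=1):
    R=Ro.from_euler("z",q[2]).as_matrix();o=[]
    for n in ns:
        for X,uv in Q[n]:
            o.append(proj(C[n],R@np.array(X)+[q[0],q[1],0])[0]-((np.array(uv)+.5)/6-.5+off[n]))
    return np.concatenate(o)
for ns in (("top",),("scene",),("top","scene")):
    r=least_squares(lambda q:f(q,ns),[.5,.2,-.3],loss="soft_l1");R=Ro.from_euler("z",r.x[2]).as_matrix()
    print(ns,r.x.round(4),"tip",(R@tip+[r.x[0],r.x[1],0]).round(4),"sh",(R@[-.03,0,.13]+[r.x[0],r.x[1],0]).round(4));print(f(r.x,ns).reshape(-1,2).round(1).tolist())
# triangulate tip freely
uvs={n:(np.array(Q[n][3][1])+.5)/6-.5+off[n] for n in C}
t=least_squares(lambda X:np.concatenate([proj(C[n],X)[0]-uvs[n] for n in C]),[.4,.2,.19]);print(t.x.round(4),t.fun.round(2))
```

```text
('top',) [ 0.5763  0.2091 -0.2801] tip [0.5109 0.2279 0.1958] sh [0.5474 0.2174 0.13  ]
[[-0.5, -0.9], [0.4, 0.1], [0.0, 0.7], [0.8, -0.6], [-0.8, 0.6]]
('scene',) [ 0.5759  0.2093 -0.2883] tip [0.5107 0.2287 0.1958] sh [0.5471 0.2179 0.13  ]
[[-0.6, -1.1], [1.1, -0.5], [-0.9, 0.2], [0.4, 0.8], [0.1, 0.2]]
('top', 'scene') [ 0.5761  0.2093 -0.2833] tip [0.5108 0.2283 0.1958] sh [0.5473 0.2177 0.13  ]
[[-0.4, -0.9], [0.4, 0.3], [-0.2, 0.8], [0.6, -0.5], [-0.9, 0.6], [-0.8, -1.0], [1.0, -0.6], [-0.9, 0.5], [0.2, 0.8], [0.0, 0.2]]
[0.5099 0.2282 0.1979] [ 0.35 -0.12  0.41 -0.06]
```

The top view shows the three terracotta rings at (302,255), (381,258) and (340,197) in 384x512 pixels, and the block with its axle tip at (152,240). The scene view agrees with it.
- **Could be taken for a wanted ring:** white rings at top (305,133) and (338,147), end nut (341,268), bowl (389,187).
- **Choice:** wide (302,255), the tallest side wall; medium (381,258); narrow (340,197), the flattest. The crop confirms the terracotta colour and these thicknesses.

The tool's closing axis already matches the roller's y.

```bash
python3 -m pendant '[{"dx":22,"dy":-35,"turn":0.017,"grip":1},{"dx":22,"dy":-35},{"dx":22,"dy":-35},{"dx":22,"dy":-35},{"dx":22,"dy":-35},{"dx":22,"dy":-35},{"dx":22,"dy":-35},{"dx":22,"dy":-35},{"dx":22,"dy":-35},{"dx":22,"dy":-35},{"dx":8,"dy":-35},{"dx":8,"dy":-35},{"dx":8,"dy":-35},{"dx":8,"dy":-35},{"dx":8,"dy":-35},{"dx":8,"dy":-35},{"dx":8,"dy":-35},{"dx":8,"dy":-35},{"dx":8,"dy":-35},{"dx":8,"dy":-35}]' 8
```

```text
validation failed for argument at $[0]...
```

```bash
python3 -m pendant '[{"dx":22,"dy":-35,"dz":0,"turn":0.017,"grip":1},{"dx":22,"dy":-35,"dz":0,"turn":0,"grip":1},{"dx":22,"dy":-35,"dz":0,"turn":0,"grip":1},{"dx":22,"dy":-35,"dz":0,"turn":0,"grip":1},{"dx":22,"dy":-35,"dz":0,"turn":0,"grip":1},{"dx":22,"dy":-35,"dz":0,"turn":0,"grip":1},{"dx":22,"dy":-35,"dz":0,"turn":0,"grip":1},{"dx":22,"dy":-35,"dz":0,"turn":0,"grip":1},{"dx":22,"dy":-35,"dz":0,"turn":0,"grip":1},{"dx":22,"dy":-35,"dz":0,"turn":0,"grip":1},{"dx":8,"dy":-35,"dz":0,"turn":0,"grip":1},{"dx":8,"dy":-35,"dz":0,"turn":0,"grip":1},{"dx":8,"dy":-35,"dz":0,"turn":0,"grip":1},{"dx":8,"dy":-35,"dz":0,"turn":0,"grip":1},{"dx":8,"dy":-35,"dz":0,"turn":0,"grip":1},{"dx":8,"dy":-35,"dz":0,"turn":0,"grip":1},{"dx":8,"dy":-35,"dz":0,"turn":0,"grip":1},{"dx":8,"dy":-35,"dz":0,"turn":0,"grip":1},{"dx":8,"dy":-35,"dz":0,"turn":0,"grip":1},{"dx":8,"dy":-35,"dz":0,"turn":0,"grip":1}]' 8
```

```text
time_s: 3.17
tool_pos: [0.4848, -0.1048, 0.264]
orientation: [0.443, 3.11, 0.0]
force: [0.5, 0.9, -0.1]
opening: 0.0884
grasp_force: 0.0
```

```bash
cat > w.py <<'E'
import sys
from h import *
t,h,x,y=sys.argv[1],float(sys.argv[2]),float(sys.argv[3]),float(sys.argv[4])
p=bot.camera_params("wrist"); im=bot.snapshot("wrist"); s=bot.observe()
cv2.imwrite(f"pics/w_{t}.png",im[:,:,::-1])
for d in bot.regions_of("wrist",t):
    P,a=maskpts(d["mask"]);c=hullc(P)
    r=least_squares(lambda q:hullc(proj(p,cyl(q[0],q[1],.018,h)))-c,[x,y])
    print(round(d["conf"],2),np.round(d["uv"]),r.x.round(4),"mask hull",cv2.contourArea(cv2.convexHull(P.astype(np.int32))),"pred",cv2.contourArea(cv2.convexHull(proj(p,cyl(*r.x,.018,h)).astype(np.float32))),"box",P.min(0),P.max(0))
print(s["time_s"],s["tool_pos"].round(4) if hasattr(s["tool_pos"],"round") else s["tool_pos"])
E
python3 w.py ring_wide .032 .482 -.109
```

```text
0.73 [251. 167.] [ 0.4797 -0.1112] mask hull 2658.0 pred 2803.8901835706783 box [224 132] [281 191]
0.47 [163. 158.] [ 0.4469 -0.2029] mask hull 845.5 pred 3062.8246266359347 box [147 140] [180 172]
3.2167 [ 0.4859 -0.1139  0.2638]
```

```bash
python3 -m pendant '[{"dx":-3,"dy":-4,"dz":-20,"turn":0,"grip":1},{"dx":0,"dy":0,"dz":-35,"turn":0,"grip":1},{"dx":0,"dy":0,"dz":-35,"turn":0,"grip":1},{"dx":0,"dy":0,"dz":-30,"turn":0,"grip":1},{"dx":0,"dy":0,"dz":-20,"turn":0,"grip":1},{"dx":0,"dy":0,"dz":0,"turn":0,"grip":1},{"dx":0,"dy":0,"dz":0,"turn":0,"grip":1},{"dx":0,"dy":0,"dz":0,"turn":0,"grip":1}]'; python3 w.py ring_wide .032 .482 -.109
```

```text
time_s: 3.93
tool_pos: [0.4823, -0.1065, 0.1248]
orientation: [0.442, 3.109, 0.001]
force: [-0.4, -1.3, -0.1]
opening: 0.0884
grasp_force: 0.0
0.96 [252. 214.] [ 0.4797 -0.1111] mask hull 6965.5 pred 7337.947732071509 box [206 162] [299 257]
3.9833 [ 0.4826 -0.1067  0.1251]
```

```bash
python3 -m pendant '[{"dx":-2,"dy":-4,"dz":-25,"turn":0,"grip":1},{"dx":0,"dy":0,"dz":-25,"turn":0,"grip":1},{"dx":0,"dy":0,"dz":-19,"turn":0,"grip":1},{"dx":0,"dy":0,"dz":0,"turn":0,"grip":1},{"dx":0,"dy":0,"dz":0,"turn":0,"grip":-1},{"dx":0,"dy":0,"dz":0,"turn":0,"grip":-1},{"dx":0,"dy":0,"dz":0,"turn":0,"grip":-1},{"dx":0,"dy":0,"dz":0,"turn":0,"grip":-1},{"dx":0,"dy":0,"dz":0,"turn":0,"grip":-1},{"dx":0,"dy":0,"dz":0,"turn":0,"grip":-1},{"dx":0,"dy":0,"dz":0,"turn":0,"grip":-1},{"dx":0,"dy":0,"dz":0,"turn":0,"grip":-1}]' 8
```

```text
time_s: 5.03
tool_pos: [0.4804, -0.111, 0.0559]
orientation: [0.443, 3.108, 0.0]
force: [-0.1, -0.2, 7.3]
opening: 0.0627
grasp_force: 8.0
```

```bash
python3 -m pendant '[{"dx":0,"dy":0,"dz":10,"turn":0,"grip":-1},{"dx":0,"dy":0,"dz":20,"turn":0,"grip":-1},{"dx":0,"dy":0,"dz":30,"turn":0,"grip":-1},{"dx":0,"dy":0,"dz":30,"turn":0,"grip":-1},{"dx":0,"dy":10,"dz":30,"turn":0,"grip":-1},{"dx":0,"dy":20,"dz":30,"turn":0,"grip":-1},{"dx":4,"dy":25,"dz":30,"turn":0,"grip":-1},{"dx":4,"dy":28,"dz":20,"turn":0,"grip":-1},{"dx":4,"dy":28,"dz":7,"turn":0,"grip":-1},{"dx":4,"dy":28,"dz":0,"turn":0,"grip":-1},{"dx":4,"dy":28,"dz":0,"turn":0,"grip":-1},{"dx":4,"dy":28,"dz":0,"turn":0,"grip":-1},{"dx":4,"dy":28,"dz":0,"turn":0,"grip":-1},{"dx":4,"dy":28,"dz":0,"turn":0,"grip":-1},{"dx":4,"dy":28,"dz":0,"turn":0,"grip":-1},{"dx":0,"dy":28,"dz":0,"turn":0,"grip":-1},{"dx":0,"dy":20,"dz":0,"turn":0,"grip":-1},{"dx":0,"dy":10,"dz":0,"turn":0,"grip":-1},{"dx":0,"dy":0,"dz":0,"turn":0,"grip":-1},{"dx":0,"dy":0,"dz":0,"turn":0,"grip":-1}]' 8
python3 - <<'E'
from h import *
p=bot.camera_params("wrist");im=bot.snapshot("wrist");cv2.imwrite("pics/wt1.png",cv2.resize(im[:,:,::-1],(800,600)))
print([(round(d["conf"],2),np.round(d["uv"],1)) for d in bot.recognise("wrist","roller_tip")], proj(p,[.5105,.2283,.196]),bot.observe()["tool_pos"])
E
```

```text
time_s: 6.7
tool_pos: [0.5152, 0.2249, 0.2618]
orientation: [-0.443, -3.11, 0.003]
force: [-0.0, -0.7, -1.4]
opening: 0.0628
grasp_force: 8.0
[] [[263.86206684 216.3284443 ]] [0.51569454 0.22355468 0.26171894]
```

View pics/wt1.png

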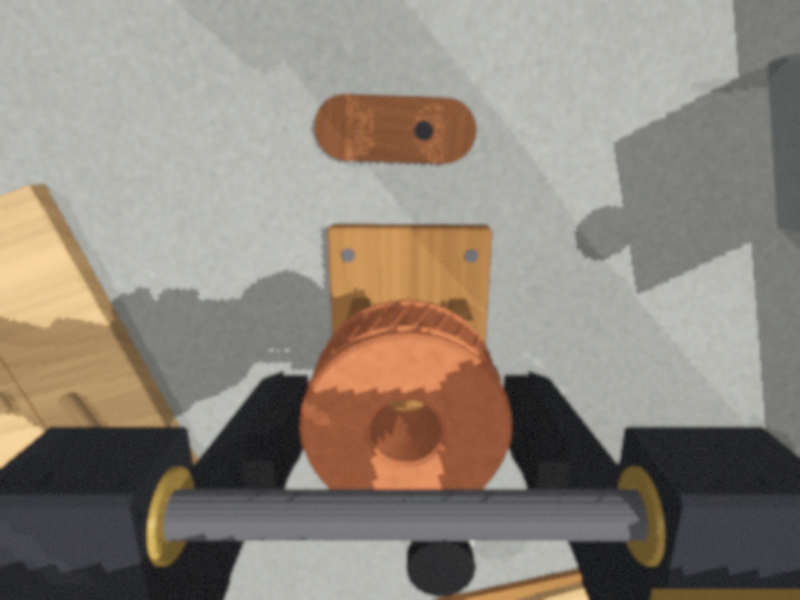

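```bash
cat > hold.py <<'E'
import sys
from h import *
t,h,dz=sys.argv[1],float(sys.argv[2]),float(sys.argv[3])
s=bot.observe();tp=np.array(s["tool_pos"]);z0=tp[2]-dz
print("tcp",tp.round(4),s["time_s"])
for n in ("wrist","top","scene"):
    p=bot.camera_params(n);bot.snapshot(n);g=proj(p,[tp[0],tp[1],z0+h/2])[0]
    for d in bot.regions_of(n,t):
        if np.hypot(*(d["uv"]-g))>40: continue
        P,a=maskpts(d["mask"]);c=hullc(P)
        r=least_squares(lambda q:hullc(proj(p,cyl(q[0],q[1],z0,h)))-c,tp[:2]);e=r.x-tp[:2];y=-.283
        print(n,round(d["conf"],2),"ring-tcp in x',y' mm",np.round(1e3*np.array([e[0]*np.cos(y)+e[1]*np.sin(y),-e[0]*np.sin(y)+e[1]*np.cos(y)]),1),"area",cv2.contourArea(cv2.convexHull(P.astype(np.int32))),cv2.contourArea(cv2.convexHull(proj(p,cyl(*r.x,z0,h)).astype(np.float32))));break
E
python3 hold.py ring_wide .032 .038
```

```text
tcp [0.5157 0.2236 0.2617] 6.8
wrist 0.6 ring-tcp in x',y' mm [-4.1 -0.8] area 13272.0 15339.18853115046
scene 0.86 ring-tcp in x',y' mm [0.7 0.3] area 615.0 679.3599317553453
```

```bash
python3 -m pendant '[{"dx":1,"dy":3,"dz":-6,"turn":0,"grip":-1},{"dx":0,"dy":0,"dz":-7,"turn":0,"grip":-1},{"dx":0,"dy":0,"dz":-7,"turn":0,"grip":-1},{"dx":0,"dy":0,"dz":-4,"turn":0,"grip":-1},{"dx":0,"dy":0,"dz":-2,"turn":0,"grip":-1},{"dx":0,"dy":0,"dz":0,"turn":0,"grip":-1},{"dx":0,"dy":0,"dz":0,"turn":0,"grip":-1}]' 8
```

```text
time_s: 7.68
tool_pos: [0.5165, 0.2291, 0.2356]
orientation: [-0.443, -3.11, 0.0]
force: [0.2, -0.4, -0.9]
opening: 0.0628
grasp_force: 8.0
```

```bash
python3 -m pendant '[{"dx":0.3,"dy":-2.6,"dz":0,"turn":0,"grip":-1},{"dx":0,"dy":0,"dz":-4,"turn":0,"grip":-1},{"dx":0,"dy":0,"dz":-4,"turn":0,"grip":-1},{"dx":0,"dy":0,"dz":-4,"turn":0,"grip":-1},{"dx":0,"dy":0,"dz":-2,"turn":0,"grip":-1},{"dx":0,"dy":0,"dz":0,"turn":0,"grip":-1},{"dx":0,"dy":0,"dz":0,"turn":0,"grip":-1}]' 8
```

```text
time_s: 8.27
tool_pos: [0.5168, 0.2265, 0.2215]
orientation: [-0.443, -3.11, 0.0]
force: [-0.2, -0.1, -2.3]
opening: 0.0627
grasp_force: 8.0
```

```bash
python3 -m pendant '[{"dx":-1.4,"dy":0.4,"dz":0,"turn":0,"grip":-1},{"dx":-1.4,"dy":0.4,"dz":-0.5,"turn":0,"grip":-1},{"dx":-1.4,"dy":0.4,"dz":-1,"turn":0,"grip":-1},{"dx":-1.4,"dy":0.4,"dz":-1,"turn":0,"grip":-1},{"dx":-1.4,"dy":0.4,"dz":-1.5,"turn":0,"grip":-1},{"dx":-1.4,"dy":0.4,"dz":-2,"turn":0,"grip":-1},{"dx":0,"dy":0,"dz":0,"turn":0,"grip":-1},{"dx":0,"dy":0,"dz":0,"turn":0,"grip":-1}]' 6
python3 - <<'E'
from h import *
im=bot.snapshot("scene");p=bot.camera_params("scene");t=bot.observe()["tool_pos"];u,v=proj(p,t)[0].astype(int)
a=im[v-30:v+50,u-50:u+50,::-1];im=bot.snapshot("wrist")[150:350,150:400,::-1]
cv2.imwrite("pics/t1.png",np.hstack([cv2.resize(a,(500,400),interpolation=cv2.INTER_CUBIC),cv2.resize(im,(300,400))[:, :]]))
E
```

```text
time_s: 8.93
tool_pos: [0.5084, 0.2292, 0.2156]
orientation: [-0.442, -3.11, -0.0]
force: [2.0, 0.5, -1.2]
opening: 0.0632
grasp_force: 6.0
```

View pics/t1.png

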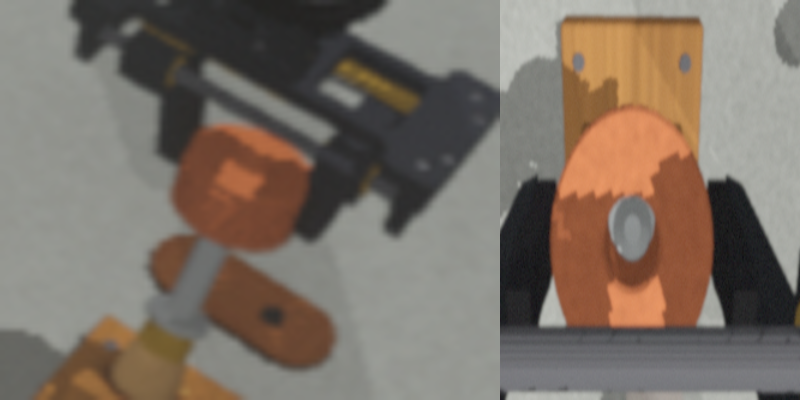

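```bash
python3 -m pendant '[{"dx":1,"dy":-0.3,"dz":-1.7,"turn":0,"grip":-1},{"dx":1.9,"dy":-0.6,"dz":-3.5,"turn":0,"grip":-1},{"dx":1.9,"dy":-0.6,"dz":-3.5,"turn":0,"grip":-1},{"dx":1.9,"dy":-0.5,"dz":-3.5,"turn":0,"grip":-1},{"dx":1.9,"dy":-0.6,"dz":-3.5,"turn":0,"grip":-1},{"dx":1.9,"dy":-0.6,"dz":-3.5,"turn":0,"grip":-1},{"dx":1.9,"dy":-0.5,"dz":-3.5,"turn":0,"grip":-1},{"dx":1.9,"dy":-0.6,"dz":-3.5,"turn":0,"grip":-1},{"dx":1.9,"dy":-0.6,"dz":-3.5,"turn":0,"grip":-1},{"dx":1.9,"dy":-0.5,"dz":-3.5,"turn":0,"grip":-1},{"dx":0,"dy":0,"dz":0,"turn":0,"grip":-1},{"dx":0,"dy":0,"dz":0,"turn":0,"grip":-1}]' 6
```

```text
time_s: 10.03
tool_pos: [0.5267, 0.2233, 0.1822]
orientation: [-0.443, -3.11, 0.0]
force: [1.1, -0.4, -2.2]
opening: 0.0627
grasp_force: 6.0
```

```bash
python3 -m pendant '[{"dx":1.9,"dy":-0.6,"dz":-3.5,"turn":0,"grip":-1},{"dx":1.9,"dy":-0.6,"dz":-3.5,"turn":0,"grip":-1},{"dx":1.9,"dy":-0.5,"dz":-3.5,"turn":0,"grip":-1},{"dx":1.9,"dy":-0.5,"dz":-3.5,"turn":0,"grip":-1},{"dx":0,"dy":0,"dz":0,"turn":0,"grip":-1},{"dx":0,"dy":0,"dz":0,"turn":0,"grip":-1}]' 6
python3 -m pendant '[{"dx":0.5,"dy":-0.1,"dz":-0.9,"turn":0,"grip":-1},{"dx":0.5,"dy":-0.1,"dz":-0.9,"turn":0,"grip":-1},{"dx":0,"dy":0,"dz":0,"turn":0,"grip":-1},{"dx":0,"dy":0,"dz":0,"turn":0,"grip":-1}]' 6
```

```text
time_s: 10.53
tool_pos: [0.5344, 0.2211, 0.1682]
orientation: [0.443, 3.11, -0.0]
force: [0.9, 0.3, -0.8]
opening: 0.0629
grasp_force: 6.0
time_s: 10.87
tool_pos: [0.5343, 0.2213, 0.1667]
orientation: [-0.442, -3.109, 0.001]
force: [-2.7, -0.6, 0.0]
opening: 0.0628
grasp_force: 6.0
```

```bash
python3 -m pendant '[{"dx":0.5,"dy":-0.1,"dz":-0.9,"turn":0,"grip":-1},{"dx":0.5,"dy":-0.1,"dz":-0.9,"turn":0,"grip":-1},{"dx":0.5,"dy":-0.1,"dz":-0.9,"turn":0,"grip":-1},{"dx":0,"dy":0,"dz":0,"turn":0,"grip":-1}]' 6
python3 - <<'E'
from h import *
im=bot.snapshot("scene");p=bot.camera_params("scene");u,v=proj(p,[.547,.2177,.14])[0].astype(int)
a=im[v-40:v+40,u-50:u+50,::-1];im=bot.snapshot("wrist")[130:330,150:400,::-1]
cv2.imwrite("pics/t2.png",np.hstack([cv2.resize(a,(500,400),interpolation=cv2.INTER_CUBIC),cv2.resize(im,(300,400))[:, :]]))
E
```

```text
time_s: 11.2
tool_pos: [0.5348, 0.2213, 0.1637]
orientation: [-0.441, -3.107, 0.001]
force: [-6.2, 1.3, 1.4]
opening: 0.0628
grasp_force: 6.0
```

View pics/t2.png

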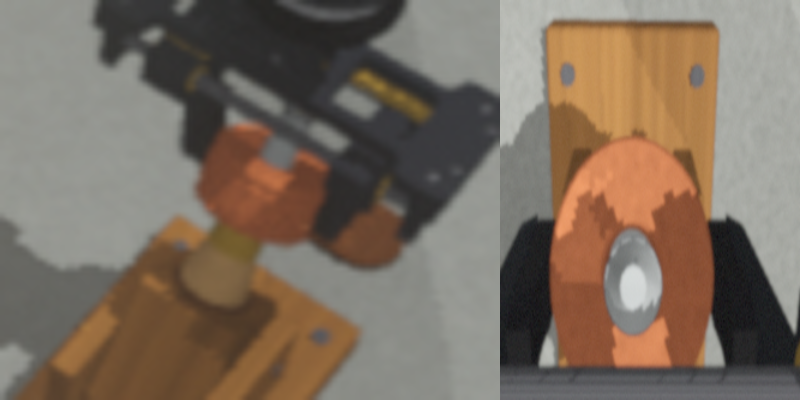

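```bash
python3 -m pendant '[{"dx":-0.7,"dy":0,"dz":0,"turn":0,"grip":-1},{"dx":0,"dy":0,"dz":0,"turn":0,"grip":0.5},{"dx":0,"dy":0,"dz":0,"turn":0,"grip":0.6},{"dx":0,"dy":0,"dz":0,"turn":0,"grip":1},{"dx":0,"dy":0,"dz":0,"turn":0,"grip":1},{"dx":0,"dy":0,"dz":0,"turn":0,"grip":1},{"dx":-3,"dy":1,"dz":8,"turn":0,"grip":1},{"dx":-3,"dy":1,"dz":15,"turn":0,"grip":1},{"dx":0,"dy":0,"dz":30,"turn":0,"grip":1},{"dx":0,"dy":0,"dz":30,"turn":0,"grip":1},{"dx":0,"dy":0,"dz":0,"turn":0,"grip":1}]' 6
cat > on.py <<'E'
import sys
from h import *
# fit position s along the axle of a ring of thickness h from scene/top masks
sh=np.array([.5473,.2177,.13]);y=-.283;ax=np.array([-.5*np.cos(y),-.5*np.sin(y),3**.5/2]);xx=np.array([np.cos(y)*3**.5/2,np.sin(y)*3**.5/2,.5]);yy=np.array([-np.sin(y),np.cos(y),0])
for t,h,home in zip(sys.argv[1::3],map(float,sys.argv[2::3]),map(float,sys.argv[3::3])):
  for n in ("scene","top","wrist"):
    p=bot.camera_params(n);bot.snapshot(n);c0=sh+ax*home
    def C(c): return np.vstack([c+k*ax*h/2+.031*(np.cos(A)[:,None]*xx+np.sin(A)[:,None]*yy) for k in(-1,1)])
    for d in bot.regions_of(n,t):
        P,a=maskpts(d["mask"]);c=hullc(P)
        if np.hypot(*(c-proj(p,c0)[0]))>25: continue
        print(t,n,round(d["conf"],2),"pix off home",(c-hullc(proj(p,C(c0)))).round(1),"pix per 10mm axis",(proj(p,c0+.01*ax)-proj(p,c0))[0].round(1),"box",P.min(0),P.max(0),"pred",proj(p,C(c0)).min(0).round(),proj(p,C(c0)).max(0).round());break
E
python3 on.py ring_wide .032 .016
```

```text
time_s: 12.22
tool_pos: [0.5326, 0.2247, 0.253]
orientation: [0.442, 3.102, 0.01]
force: [-0.4, -0.1, 0.6]
opening: 0.0882
grasp_force: 0.0
ring_wide scene 0.59 pix off home [ 0.4 -0.9] pix per 10mm axis [ 1.7 -3.3] box [343 175] [371 199] pred [342. 176.] [371. 201.]
ring_wide top 0.5 pix off home [  0.6 -11.6] pix per 10mm axis [-1.7  1.8] box [159 215] [168 219] pred [148. 214.] [179. 244.]
ring_wide wrist 0.59 pix off home [-1.1 -5.5] pix per 10mm axis [ 0.1 -1.8] box [217 167] [304 254] pred [217. 171.] [305. 260.]
```

```bash
python3 -m pendant '[{"dx":0,"dy":-20,"dz":5,"turn":0,"grip":1},{"dx":-3,"dy":-37,"dz":0,"turn":0,"grip":1},{"dx":-4,"dy":-37,"dz":0,"turn":0,"grip":1},{"dx":-4,"dy":-37,"dz":0,"turn":0,"grip":1},{"dx":-4,"dy":-37,"dz":0,"turn":0,"grip":1},{"dx":-4,"dy":-37,"dz":0,"turn":0,"grip":1},{"dx":-4,"dy":-37,"dz":0,"turn":0,"grip":1},{"dx":-4,"dy":-37,"dz":0,"turn":0,"grip":1},{"dx":-4,"dy":-37,"dz":0,"turn":0,"grip":1},{"dx":-4,"dy":-37,"dz":-5,"turn":0,"grip":1},{"dx":-4,"dy":-37,"dz":-15,"turn":0,"grip":1},{"dx":-4,"dy":-37,"dz":-15,"turn":0,"grip":1},{"dx":-4,"dy":-37,"dz":-15,"turn":0,"grip":1},{"dx":-4,"dy":-37,"dz":-15,"turn":0,"grip":1},{"dx":-4,"dy":-30,"dz":-20,"turn":0,"grip":1},{"dx":-2,"dy":-6,"dz":-30,"turn":0,"grip":1},{"dx":0,"dy":0,"dz":-20,"turn":0,"grip":1},{"dx":0,"dy":0,"dz":0,"turn":0,"grip":1},{"dx":0,"dy":0,"dz":0,"turn":0,"grip":1},{"dx":0,"dy":0,"dz":0,"turn":0,"grip":1}]' 8; python3 w.py ring_medium .022 .477 -.311
```

```text
time_s: 14.18
tool_pos: [0.4737, -0.3135, 0.1176]
orientation: [0.441, 3.11, 0.001]
force: [1.0, 0.4, -0.4]
opening: 0.0885
grasp_force: 0.0
0.69 [262. 222.] [ 0.4753 -0.3122] mask hull 6604.5 pred 6904.097513874178 box [218 167] [309 259]
14.2333 [ 0.474  -0.3137  0.1181]
```

```bash
python3 -m pendant '[{"dx":2.2,"dy":1.7,"dz":-25,"turn":0,"grip":1},{"dx":0,"dy":0,"dz":-25,"turn":0,"grip":1},{"dx":0,"dy":0,"dz":-15,"turn":0,"grip":1},{"dx":0,"dy":0,"dz":-6,"turn":0,"grip":1},{"dx":0,"dy":0,"dz":0,"turn":0,"grip":1},{"dx":0,"dy":0,"dz":0,"turn":0,"grip":-1},{"dx":0,"dy":0,"dz":0,"turn":0,"grip":-1},{"dx":0,"dy":0,"dz":0,"turn":0,"grip":-1},{"dx":0,"dy":0,"dz":0,"turn":0,"grip":-1},{"dx":0,"dy":0,"dz":0,"turn":0,"grip":-1},{"dx":0,"dy":0,"dz":0,"turn":0,"grip":-1},{"dx":0,"dy":0,"dz":0,"turn":0,"grip":-1},{"dx":0,"dy":0,"dz":0,"turn":0,"grip":-1}]' 8
```

```text
time_s: 15.37
tool_pos: [0.4757, -0.3128, 0.047]
orientation: [0.443, 3.109, -0.001]
force: [-1.5, 0.7, 6.9]
opening: 0.0626
grasp_force: 8.0
```

```bash
python3 -m pendant '[{"dx":0,"dy":0,"dz":10,"turn":0,"grip":-1},{"dx":0,"dy":0,"dz":25,"turn":0,"grip":-1},{"dx":0,"dy":0,"dz":35,"turn":0,"grip":-1},{"dx":0,"dy":10,"dz":37,"turn":0,"grip":-1},{"dx":0,"dy":20,"dz":35,"turn":0,"grip":-1},{"dx":3,"dy":28,"dz":28,"turn":0,"grip":-1},{"dx":3,"dy":32,"dz":20,"turn":0,"grip":-1},{"dx":3,"dy":35,"dz":10,"turn":0,"grip":-1},{"dx":3,"dy":37,"dz":5,"turn":0,"grip":-1},{"dx":3,"dy":37,"dz":0,"turn":0,"grip":-1},{"dx":3,"dy":37,"dz":0,"turn":0,"grip":-1},{"dx":3,"dy":37,"dz":0,"turn":0,"grip":-1},{"dx":3,"dy":37,"dz":0,"turn":0,"grip":-1},{"dx":3,"dy":37,"dz":0,"turn":0,"grip":-1},{"dx":3,"dy":37,"dz":0,"turn":0,"grip":-1},{"dx":3,"dy":37,"dz":0,"turn":0,"grip":-1},{"dx":3,"dy":35,"dz":0,"turn":0,"grip":-1},{"dx":3,"dy":30,"dz":0,"turn":0,"grip":-1},{"dx":0,"dy":20,"dz":0,"turn":0,"grip":-1},{"dx":0,"dy":10,"dz":0,"turn":0,"grip":-1}]' 8
python3 -m pendant '[{"dx":2,"dy":18,"dz":0,"turn":0,"grip":-1},{"dx":0,"dy":5,"dz":0,"turn":0,"grip":-1},{"dx":0,"dy":0,"dz":0,"turn":0,"grip":-1},{"dx":0,"dy":0,"dz":0,"turn":0,"grip":-1},{"dx":0,"dy":0,"dz":0,"turn":0,"grip":-1}]' 8;python3 hold.py ring_medium .022 .029
```

```text
time_s: 17.03
tool_pos: [0.5133, 0.2075, 0.2515]
orientation: [-0.435, -3.111, -0.004]
force: [-0.2, 0.5, -0.6]
opening: 0.0622
grasp_force: 8.0
time_s: 17.45
tool_pos: [0.5162, 0.2244, 0.251]
orientation: [-0.446, -3.11, 0.003]
force: [-0.2, -0.4, -0.9]
opening: 0.0629
grasp_force: 8.0
tcp [0.5162 0.2244 0.251 ] 17.45
wrist 0.81 ring-tcp in x',y' mm [-3.5 -0.8] area 12773.5 14562.700818454381
scene 0.83 ring-tcp in x',y' mm [2.1 1.3] area 498.5 598.2176426763181
```

```bash
python3 -m pendant '[{"dx":0.3,"dy":1.5,"dz":-7,"turn":0,"grip":-1},{"dx":0,"dy":0,"dz":-8,"turn":0,"grip":-1},{"dx":0,"dy":0,"dz":-6,"turn":0,"grip":-1},{"dx":0,"dy":0,"dz":-2,"turn":0,"grip":-1},{"dx":0,"dy":0,"dz":0,"turn":0,"grip":-1},{"dx":0,"dy":0,"dz":0,"turn":0,"grip":-1},{"dx":0,"dy":0,"dz":0,"turn":0,"grip":-1}]' 8
```

```text
time_s: 18.33
tool_pos: [0.5166, 0.2281, 0.2281]
orientation: [0.443, 3.11, 0.0]
force: [-0.4, 0.3, -1.3]
opening: 0.0631
grasp_force: 8.0
```

```bash
python3 -m pendant '[{"dx":0.3,"dy":-1.6,"dz":0,"turn":0,"grip":-1},{"dx":0,"dy":0,"dz":-4,"turn":0,"grip":-1},{"dx":0,"dy":0,"dz":-4,"turn":0,"grip":-1},{"dx":0,"dy":0,"dz":-4,"turn":0,"grip":-1},{"dx":0,"dy":0,"dz":-3,"turn":0,"grip":-1},{"dx":0,"dy":0,"dz":0,"turn":0,"grip":-1},{"dx":0,"dy":0,"dz":0,"turn":0,"grip":-1}]' 8
```

```text
time_s: 18.92
tool_pos: [0.5166, 0.2264, 0.2127]
orientation: [-0.443, -3.11, 0.0]
force: [-0.2, 0.4, -0.8]
opening: 0.0631
grasp_force: 8.0
```

```bash
python3 -m pendant '[{"dx":-1.4,"dy":0.4,"dz":0,"turn":0,"grip":-1},{"dx":-1.4,"dy":0.4,"dz":0,"turn":0,"grip":-1},{"dx":-1.4,"dy":0.4,"dz":0,"turn":0,"grip":-1},{"dx":-1.4,"dy":0.4,"dz":-0.5,"turn":0,"grip":-1},{"dx":-0.4,"dy":0.1,"dz":-0.5,"turn":0,"grip":-1},{"dx":0.5,"dy":-0.1,"dz":-0.9,"turn":0,"grip":-1},{"dx":1,"dy":-0.3,"dz":-1.8,"turn":0,"grip":-1},{"dx":1,"dy":-0.3,"dz":-1.8,"turn":0,"grip":-1},{"dx":1,"dy":-0.3,"dz":-1.8,"turn":0,"grip":-1},{"dx":0,"dy":0,"dz":0,"turn":0,"grip":-1}]' 5
python3 - <<'E'
from h import *
im=bot.snapshot("scene");p=bot.camera_params("scene");u,v=proj(p,[.53,.2177,.17])[0].astype(int)
a=im[v-40:v+40,u-50:u+50,::-1];im=bot.snapshot("wrist")[130:330,150:400,::-1]
cv2.imwrite("pics/t3.png",np.hstack([cv2.resize(a,(500,400),interpolation=cv2.INTER_CUBIC),cv2.resize(im,(300,400))[:, :]]))
E
```

```text
time_s: 19.75
tool_pos: [0.5147, 0.2271, 0.2053]
orientation: [0.443, 3.11, 0.0]
force: [2.7, 0.5, -1.7]
opening: 0.0631
grasp_force: 5.0
```

View pics/t3.png

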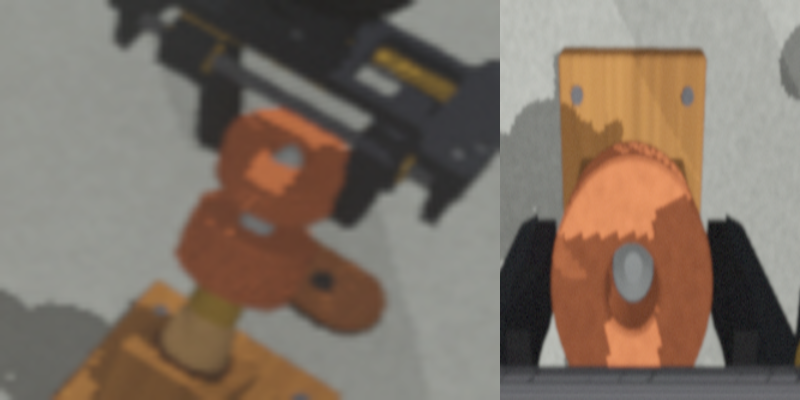

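```bash
python3 -m pendant '[{"dx":1,"dy":-0.3,"dz":-1.7,"turn":0,"grip":-1},{"dx":1.4,"dy":-0.4,"dz":-2.6,"turn":0,"grip":-1},{"dx":1.4,"dy":-0.4,"dz":-2.6,"turn":0,"grip":-1},{"dx":1.4,"dy":-0.4,"dz":-2.6,"turn":0,"grip":-1},{"dx":1.4,"dy":-0.4,"dz":-2.6,"turn":0,"grip":-1},{"dx":1.4,"dy":-0.4,"dz":-2.6,"turn":0,"grip":-1},{"dx":0.5,"dy":-0.1,"dz":-1.7,"turn":0,"grip":-1},{"dx":0,"dy":0,"dz":0,"turn":0,"grip":-1}]' 5
python3 -m pendant '[{"dx":0.4,"dy":-0.1,"dz":-0.9,"turn":0,"grip":-1},{"dx":0.4,"dy":-0.1,"dz":-0.9,"turn":0,"grip":-1},{"dx":0.4,"dy":-0.1,"dz":-0.9,"turn":0,"grip":-1},{"dx":0.4,"dy":-0.1,"dz":-0.9,"turn":0,"grip":-1},{"dx":0,"dy":0,"dz":0,"turn":0,"grip":-1}]' 5
```

```text
time_s: 20.52
tool_pos: [0.5223, 0.2246, 0.1887]
orientation: [-0.442, -3.109, 0.001]
force: [-0.8, 0.9, 0.6]
opening: 0.0629
grasp_force: 5.0
time_s: 20.93
tool_pos: [0.5243, 0.2243, 0.1856]
orientation: [-0.443, -3.11, -0.0]
force: [-0.7, 0.2, -0.6]
opening: 0.0629
grasp_force: 5.0
```

```bash
python3 -m pendant '[{"dx":0.4,"dy":-0.1,"dz":-0.9,"turn":0,"grip":-1},{"dx":0.4,"dy":-0.1,"dz":-0.9,"turn":0,"grip":-1},{"dx":0.4,"dy":-0.1,"dz":-0.9,"turn":0,"grip":-1},{"dx":0,"dy":0,"dz":0,"turn":0,"grip":-1}]' 5; python3 on.py ring_medium .022 .043
```

```text
time_s: 21.27
tool_pos: [0.5249, 0.2241, 0.1832]
orientation: [-0.442, -3.109, 0.001]
force: [-4.3, 0.6, 4.0]
opening: 0.0628
grasp_force: 5.0
ring_medium scene 0.58 pix off home [-0.1 -0.4] pix per 10mm axis [ 1.7 -3.4] box [349 169] [372 189] pred [347. 168.] [374. 190.]
ring_medium wrist 0.82 pix off home [ -1.9 -13.8] pix per 10mm axis [0.1 0.7] box [192 198] [327 313] pred [193. 203.] [330. 345.]
```

Force rose against the stack, so it is seated. I'll release, retreat and go to the narrow ring.

```bash
python3 -m pendant '[{"dx":-0.5,"dy":0,"dz":0,"turn":0,"grip":-1},{"dx":0,"dy":0,"dz":0,"turn":0,"grip":0.5},{"dx":0,"dy":0,"dz":0,"turn":0,"grip":1},{"dx":0,"dy":0,"dz":0,"turn":0,"grip":1},{"dx":0,"dy":0,"dz":0,"turn":0,"grip":1},{"dx":-3,"dy":1,"dz":8,"turn":0,"grip":1},{"dx":-3,"dy":1,"dz":15,"turn":0,"grip":1},{"dx":0,"dy":0,"dz":30,"turn":0,"grip":1},{"dx":0,"dy":0,"dz":25,"turn":0,"grip":1},{"dx":0,"dy":0,"dz":0,"turn":0,"grip":1},{"dx":0,"dy":0,"dz":0,"turn":0,"grip":1}]' 8; python3 on.py ring_medium .022 .043
```

```text
time_s: 22.48
tool_pos: [0.5199, 0.2265, 0.2629]
orientation: [0.443, 3.107, 0.004]
force: [-0.4, -0.6, 0.7]
opening: 0.088
grasp_force: 0.0
ring_medium scene 0.88 pix off home [ 0.7 -0.5] pix per 10mm axis [ 1.7 -3.4] box [349 169] [374 189] pred [347. 168.] [374. 190.]
ring_medium top 0.46 pix off home [  1.  -10.7] pix per 10mm axis [-1.8  1.9] box [155 221] [164 225] pred [144. 219.] [174. 248.]
ring_medium wrist 0.67 pix off home [-1.1 -5.9] pix per 10mm axis [ 0.1 -1.7] box [216 169] [305 258] pred [216. 174.] [307. 265.]
```

```bash
python3 -m pendant '[{"dx":2,"dy":-20,"dz":0,"turn":0,"grip":1},{"dx":8,"dy":-35,"dz":0,"turn":0,"grip":1},{"dx":9,"dy":-37,"dz":0,"turn":0,"grip":1},{"dx":9,"dy":-37,"dz":0,"turn":0,"grip":1},{"dx":9,"dy":-37,"dz":0,"turn":0,"grip":1},{"dx":9,"dy":-37,"dz":0,"turn":0,"grip":1},{"dx":9,"dy":-37,"dz":0,"turn":0,"grip":1},{"dx":9,"dy":-37,"dz":-5,"turn":0,"grip":1},{"dx":9,"dy":-37,"dz":-10,"turn":0,"grip":1},{"dx":9,"dy":-37,"dz":-15,"turn":0,"grip":1},{"dx":9,"dy":-36,"dz":-20,"turn":0,"grip":1},{"dx":9,"dy":-28,"dz":-25,"turn":0,"grip":1},{"dx":7,"dy":-18,"dz":-30,"turn":0,"grip":1},{"dx":2,"dy":-5,"dz":-25,"turn":0,"grip":1},{"dx":0,"dy":0,"dz":-15,"turn":0,"grip":1},{"dx":0,"dy":0,"dz":0,"turn":0,"grip":1},{"dx":0,"dy":0,"dz":0,"turn":0,"grip":1},{"dx":0,"dy":0,"dz":0,"turn":0,"grip":1}]' 8; python3 w.py ring_narrow .013 .630 -.211
```

```text
time_s: 24.28
tool_pos: [0.6286, -0.211, 0.1171]
orientation: [0.441, 3.109, 0.001]
force: [-0.3, -0.0, 0.6]
opening: 0.088
grasp_force: 0.0
0.73 [252. 203.] [ 0.6289 -0.2126] mask hull 6036.5 pred 6237.483174421475 box [214 166] [302 252]
0.68 [294. 359.] [ 0.7683 -0.2198] mask hull 1933.0 pred 4277.653666300699 box [262 345] [333 379]
0.6 [386. 363.] [ 0.7948 -0.1463] mask hull 1263.0 pred 4314.099682555068 box [367 345] [413 383]
24.3333 [ 0.6289 -0.211   0.1176]
```

```bash
python3 -m pendant '[{"dx":0,"dy":-1,"dz":-25,"turn":0,"grip":1},{"dx":0,"dy":0,"dz":-25,"turn":0,"grip":1},{"dx":0,"dy":0,"dz":-15,"turn":0,"grip":1},{"dx":0,"dy":0,"dz":-6,"turn":0,"grip":1},{"dx":0,"dy":0,"dz":0,"turn":0,"grip":1},{"dx":0,"dy":0,"dz":0,"turn":0,"grip":-1},{"dx":0,"dy":0,"dz":0,"turn":0,"grip":-1},{"dx":0,"dy":0,"dz":0,"turn":0,"grip":-1},{"dx":0,"dy":0,"dz":0,"turn":0,"grip":-1},{"dx":0,"dy":0,"dz":0,"turn":0,"grip":-1},{"dx":0,"dy":0,"dz":0,"turn":0,"grip":-1},{"dx":0,"dy":0,"dz":0,"turn":0,"grip":-1},{"dx":0,"dy":0,"dz":0,"turn":0,"grip":-1}]' 8
```

```text
time_s: 25.47
tool_pos: [0.6285, -0.2126, 0.046]
orientation: [0.443, 3.109, 0.0]
force: [-0.6, 0.3, 5.9]
opening: 0.0614
grasp_force: 8.0
```

```bash
python3 -m pendant '[{"dx":0,"dy":0,"dz":10,"turn":0,"grip":-1},{"dx":0,"dy":0,"dz":25,"turn":0,"grip":-1},{"dx":0,"dy":0,"dz":35,"turn":0,"grip":-1},{"dx":0,"dy":10,"dz":37,"turn":0,"grip":-1},{"dx":-3,"dy":20,"dz":35,"turn":0,"grip":-1},{"dx":-6,"dy":28,"dz":28,"turn":0,"grip":-1},{"dx":-8,"dy":32,"dz":20,"turn":0,"grip":-1},{"dx":-9,"dy":34,"dz":10,"turn":0,"grip":-1},{"dx":-9,"dy":35,"dz":5,"turn":0,"grip":-1},{"dx":-9,"dy":35,"dz":0,"turn":0,"grip":-1},{"dx":-9,"dy":35,"dz":0,"turn":0,"grip":-1},{"dx":-9,"dy":35,"dz":0,"turn":0,"grip":-1},{"dx":-9,"dy":35,"dz":0,"turn":0,"grip":-1},{"dx":-9,"dy":35,"dz":0,"turn":0,"grip":-1},{"dx":-9,"dy":35,"dz":0,"turn":0,"grip":-1},{"dx":-9,"dy":30,"dz":0,"turn":0,"grip":-1},{"dx":-8,"dy":20,"dz":0,"turn":0,"grip":-1},{"dx":-4,"dy":12,"dz":0,"turn":0,"grip":-1},{"dx":-2,"dy":6,"dz":0,"turn":0,"grip":-1},{"dx":0,"dy":0,"dz":0,"turn":0,"grip":-1}]' 8
python3 -m pendant '[{"dx":0,"dy":0,"dz":0,"turn":0,"grip":-1},{"dx":0,"dy":0,"dz":0,"turn":0,"grip":-1},{"dx":0,"dy":0,"dz":0,"turn":0,"grip":-1}]' 8;python3 hold.py ring_narrow .013 .028
```

```text
time_s: 27.13
tool_pos: [0.5156, 0.2251, 0.2503]
orientation: [-0.44, -3.11, -0.0]
force: [0.3, -1.0, -1.1]
opening: 0.0616
grasp_force: 8.0
time_s: 27.38
tool_pos: [0.5167, 0.2224, 0.2502]
orientation: [0.447, 3.109, -0.002]
force: [0.3, -0.8, -0.5]
opening: 0.0618
grasp_force: 8.0
tcp [0.5167 0.2224 0.2502] 27.3833
wrist 0.81 ring-tcp in x',y' mm [-0.5 -0.8] area 11605.5 12526.053076602402
scene 0.88 ring-tcp in x',y' mm [0.2 1.4] area 498.0 525.0988874344621
```

```bash
python3 -m pendant '[{"dx":0,"dy":1.5,"dz":-6,"turn":0,"grip":-1},{"dx":0,"dy":0,"dz":-8,"turn":0,"grip":-1},{"dx":0,"dy":0,"dz":-6,"turn":0,"grip":-1},{"dx":0,"dy":0,"dz":-2,"turn":0,"grip":-1},{"dx":0,"dy":0,"dz":0,"turn":0,"grip":-1},{"dx":0,"dy":0,"dz":0,"turn":0,"grip":-1},{"dx":0,"dy":0,"dz":0,"turn":0,"grip":-1}]' 8
```

```text
time_s: 28.27
tool_pos: [0.5161, 0.2261, 0.2284]
orientation: [0.443, 3.11, 0.0]
force: [-0.2, -0.5, -2.0]
opening: 0.0614
grasp_force: 8.0
```

```bash
python3 -m pendant '[{"dx":0.6,"dy":0,"dz":-2,"turn":0,"grip":-1},{"dx":0,"dy":0,"dz":-3,"turn":0,"grip":-1},{"dx":0,"dy":0,"dz":-2,"turn":0,"grip":-1},{"dx":0,"dy":0,"dz":-2,"turn":0,"grip":-1},{"dx":-0.5,"dy":0.1,"dz":-2,"turn":0,"grip":-1},{"dx":-1,"dy":0.3,"dz":-2,"turn":0,"grip":-1},{"dx":-1,"dy":0.3,"dz":-1.5,"turn":0,"grip":-1},{"dx":0,"dy":0,"dz":0,"turn":0,"grip":-1}]' 4
python3 - <<'E'
from h import *
im=bot.snapshot("scene");p=bot.camera_params("scene");u,v=proj(p,[.53,.2177,.17])[0].astype(int)
a=im[v-40:v+40,u-50:u+50,::-1];im=bot.snapshot("wrist")[130:330,150:400,::-1]
cv2.imwrite("pics/t4.png",np.hstack([cv2.resize(a,(500,400),interpolation=cv2.INTER_CUBIC),cv2.resize(im,(300,400))[:, :]]))
E
```

```text
time_s: 28.93
tool_pos: [0.5138, 0.2265, 0.2134]
orientation: [-0.442, -3.11, 0.001]
force: [-0.4, 0.9, 0.3]
opening: 0.0618
grasp_force: 4.0
```

View pics/t4.png

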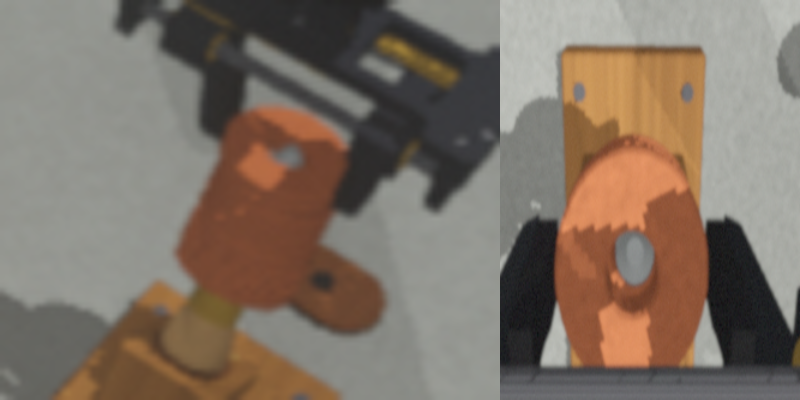

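```bash
python3 -m pendant '[{"dx":-0.5,"dy":0.1,"dz":-1,"turn":0,"grip":-1},{"dx":-0.5,"dy":0.1,"dz":-1.3,"turn":0,"grip":-1},{"dx":0.4,"dy":-0.1,"dz":-1.3,"turn":0,"grip":-1},{"dx":0.7,"dy":-0.2,"dz":-1.3,"turn":0,"grip":-1},{"dx":0.7,"dy":-0.2,"dz":-1.3,"turn":0,"grip":-1},{"dx":0.7,"dy":-0.2,"dz":-1.3,"turn":0,"grip":-1},{"dx":0,"dy":0,"dz":0,"turn":0,"grip":-1}]' 4
python3 -m pendant '[{"dx":0.5,"dy":-0.1,"dz":-0.9,"turn":0,"grip":-1},{"dx":0.5,"dy":-0.1,"dz":-0.9,"turn":0,"grip":-1},{"dx":0.5,"dy":-0.1,"dz":-0.9,"turn":0,"grip":-1},{"dx":0.4,"dy":0,"dz":-0.7,"turn":0,"grip":-1},{"dx":0,"dy":0,"dz":0,"turn":0,"grip":-1}]' 4;python3 on.py ring_narrow .013 .0605
```

```text
time_s: 29.62
tool_pos: [0.5154, 0.2263, 0.206]
orientation: [-0.442, -3.11, -0.0]
force: [-1.2, -0.0, 0.8]
opening: 0.0616
grasp_force: 4.0
time_s: 30.03
tool_pos: [0.5173, 0.226, 0.2028]
orientation: [-0.442, -3.11, -0.0]
force: [-1.3, 0.4, 1.9]
opening: 0.0614
grasp_force: 4.2
ring_narrow scene 0.65 pix off home [-0.5 -0.7] pix per 10mm axis [ 1.7 -3.5] box [351 164] [375 181] pred [351. 164.] [377. 183.]
ring_narrow wrist 0.86 pix off home [-2.8 -6.8] pix per 10mm axis [0.2 0.3] box [195 198] [323 312] pred [197. 199.] [327. 333.]
```

```bash
python3 -m pendant '[{"dx":0.4,"dy":-0.1,"dz":-0.8,"turn":0,"grip":-1},{"dx":0.4,"dy":-0.1,"dz":-0.8,"turn":0,"grip":-1},{"dx":0,"dy":0,"dz":0,"turn":0,"grip":-1},{"dx":-0.3,"dy":0,"dz":0,"turn":0,"grip":0.5},{"dx":0,"dy":0,"dz":0,"turn":0,"grip":1},{"dx":0,"dy":0,"dz":0,"turn":0,"grip":1},{"dx":0,"dy":0,"dz":0,"turn":0,"grip":1},{"dx":-2,"dy":0.6,"dz":8,"turn":0,"grip":1},{"dx":-2,"dy":0.6,"dz":15,"turn":0,"grip":1},{"dx":-10,"dy":0,"dz":30,"turn":0,"grip":1},{"dx":-20,"dy":0,"dz":35,"turn":0,"grip":1},{"dx":-20,"dy":0,"dz":30,"turn":0,"grip":1},{"dx":-10,"dy":-10,"dz":0,"turn":0,"grip":1},{"dx":0,"dy":-35,"dz":0,"turn":0,"grip":1},{"dx":0,"dy":-35,"dz":0,"turn":0,"grip":1},{"dx":0,"dy":-35,"dz":0,"turn":0,"grip":1},{"dx":0,"dy":-35,"dz":0,"turn":0,"grip":1},{"dx":0,"dy":-20,"dz":0,"turn":0,"grip":1},{"dx":0,"dy":0,"dz":0,"turn":0,"grip":1}]' 4;python3 on.py ring_narrow .013 .0605 ring_medium .022 .043 ring_wide .032 .016
python3 - <<'E'
from h import *
o=[]
for n in("scene","top"):
    im=bot.snapshot(n);p=bot.camera_params(n);u,v=proj(p,[.53,.2177,.165])[0].astype(int)
    o.append(cv2.resize(im[v-32:v+32,u-32:u+32,::-1],(400,400),interpolation=cv2.INTER_CUBIC))
cv2.imwrite("pics/end.png",np.hstack(o))
E
```

```text
time_s: 31.92
tool_pos: [0.4536, 0.0513, 0.3196]
orientation: [0.456, 3.108, -0.005]
force: [-0.5, -0.5, 0.1]
opening: 0.088
grasp_force: 0.0
ring_narrow scene 0.72 pix off home [ 0.4 -0.7] pix per 10mm axis [ 1.7 -3.5] box [352 164] [376 181] pred [351. 164.] [377. 183.]
ring_narrow top 0.85 pix off home [-0.8 -0.3] pix per 10mm axis [-1.9  2. ] box [142 225] [168 247] pred [141. 223.] [170. 251.]
ring_narrow wrist 0.56 pix off home [-2.  -4.5] pix per 10mm axis [ 7.8 -1.9] box [429 166] [509 238] pred [429. 169.] [512. 243.]
ring_medium scene 0.55 pix off home [-0.9  1.4] pix per 10mm axis [ 1.7 -3.4] box [348 171] [373 189] pred [347. 168.] [374. 190.]
ring_medium wrist 0.84 pix off home [-24.2   1.3] pix per 10mm axis [ 6.9 -1.7] box [419 178] [459 239] pred [418. 173.] [502. 245.]
ring_wide scene 0.88 pix off home [-0.6  2.1] pix per 10mm axis [ 1.7 -3.3] box [344 180] [369 199] pred [342. 176.] [371. 201.]
ring_wide top 0.57 pix off home [ 4.4 -5.6] pix per 10mm axis [-1.7  1.8] box [156 215] [177 233] pred [148. 214.] [179. 244.]
ring_wide wrist 0.81 pix off home [-22.1   1.7] pix per 10mm axis [ 5.8 -1.5] box [404 183] [446 241] pred [404. 179.] [486. 246.]
```

View pics/end.png

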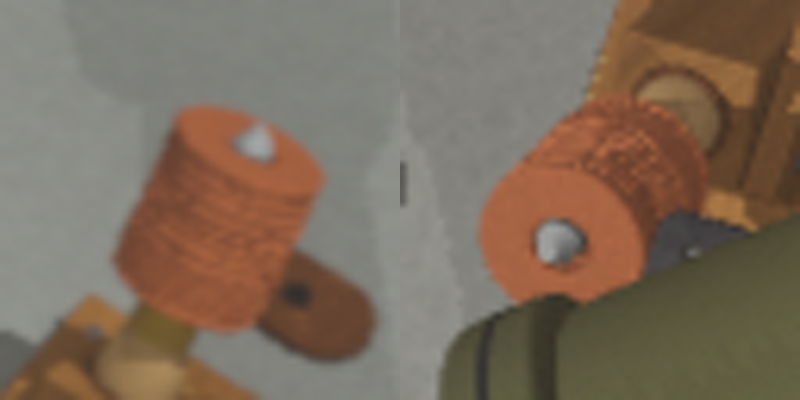

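The picture shows a straight stack with no gaps, and only the axle's taper stands out at the end. That agrees with the 67 mm stack height, so I'm handing in.

```bash
python3 -m pendant '[{"dx":0,"dy":0,"dz":0,"turn":0,"grip":1},{"dx":0,"dy":0,"dz":0,"turn":0,"grip":1},{"dx":0,"dy":0,"dz":0,"turn":0,"grip":1}]'; python3 -c "from rig import bot; print(bot.finish_job())"
```

```text
time_s: 33.17
tool_pos: [0.4539, 0.0569, 0.3193]
orientation: [-0.443, -3.11, -0.0]
force: [0.3, 0.5, 1.1]
opening: 0.0878
grasp_force: 0.0
the job is handed in; nothing more can be done
None
```

The wide, medium and narrow rings are stacked flush on the axle in that order and released, with nothing else touched as far as the camera pictures show; I handed the job in at about 33 s, and no verdict came back.

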